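Clamp a cabinet-door rail in the dowelling jig

ROBOT

A 7-joint arm with a two-finger parallel gripper is mounted at the origin on the work surface. World frame = base frame: x ahead of the robot, y to its left, z up, the work surface at z = 0. Lengths are in m, angles in degrees, forces in N, time in s.
With the tool pointing down it reaches from about 0.425 to 0.95 m from the base axis. Payload 4.7 kg.
Tool frame: the origin (TCP) lies on the centre line of the jaws, within the pads' length; the fingertips stand 17 mm ahead of it and the grasp point (between the pads) lies 2 mm behind it; z points along the fingers, y is the line along which they close (so a half turn about z gives the same grasp; the last joint's range is limited). The gripper opens to 87 mm and grips with 3 to 60 N. Pads are 19 mm wide; open, the fingers measure 117 mm over their backs; the gripper's body (75 mm by 190 mm) begins 51 mm behind the grasp point.
Start: joints at [-1.656, 26.849, -2.785, 87.806, 1.381, 65.374, -4.715], TCP at [0.675, 0, 0.24] pointing down, gripper open.
Joint ranges: [-148.3, 148.3], [-19.14, 114.17], [-79.39, 73.82], [5.75, 140.21], [-59.74, 239.74], [12.07, 113.84], [-152.46, 152.46]. Speed limits (degrees/s): [147.25, 147.25, 180, 180, 180, 180, 180].

INTERFACE

Orientations are given as [roll, pitch, yaw] about the fixed x, y, z axes, in that order (R = Rz(yaw) Ry(pitch) Rx(roll)).
In Python, from bench import r, cams, job gives the robot as it stands. The module is installed in compiled form; this text tells all that it offers.
- The arm moves only by the tool jog_arm, never from a script. Its argument "increments" is a list of rows, each a list of 5 numbers: the shift along the tool's x, y, z in units of 80 mm (1.0 is 80 mm), then the turn about the tool's z in units of 90 degrees (1.0 is 90 degrees), then the finger opening in mm, from 0 to 87. In form: [[dx, dy, dz, spin, fingers], ...]. A call has 1 to 10 rows; each row shifts and turns the commanded pose from where the row before left it, along the tool's axes as they then stand; what a row does not reach is not made up. A row lasts 1/12 s, in which the tool goes at most 41.7 mm and 7.16 degrees, less where a joint would pass 70% of its speed; a pose out of reach is approached as far as the arm can. A call with a number of a shift or a turn outside -1 to 1 is refused whole. A call with a gripper value outside its range is refused whole. The fingers move at their own pace and stop on an object; the grip force is fixed at half the most. Time passes only in rows, so rows that do not move let the fingers close. It gives the time, the measured TCP pose, the force, the opening and the grip force at its end, in the units of the state.
- r.observe(): the state, without advancing time (a new reading comes with each control period).
- cams.camera(name): name is "scene" or "side" or "wrist"; returns a dict with "pixels" (420x560x3 uint8, red, green, blue), "z_map" (420x560 float32, m along the optical axis (not along the pixel's ray), 0 where there is no reading), "fx", "fy", "cx", "cy" (pixels), "distortion" ([k1, k2, p1, p2, k3] as OpenCV has them; the pictures are not rectified), "position" and "attitude" of the camera in the world; the wrist camera has in their place "hand_eye" (4x4, takes a point from camera to tool coordinates, whose origin is the TCP and whose axes are the flange's). Camera axes: x right, y down, z forward; pixel columns grow to the right and rows downward; lengths in m; the calibration is good to about 2 mm. A picture is of the moment at which its call begins: read the wrist's pose just before it.
- job.finish_job(): hands the job in; it is judged then, once.
The state is a dict: "time": time; "q": joint angles; "joint_vel": joint speeds; "joint_efforts": joint torques, N m; "eef_pos": TCP position; "ee_rot": TCP orientation; "contact_force": force on the tool from outside, world axes, zero at the start; "moment": the same for the moment, N m; "gripper_width": finger opening in m; "gripper_force": force on a finger pad.
Only numpy, scipy, OpenCV 4.12 (cv2) and the standard library are available. Lean on these libraries where they do the work, as an engineer would, in place of code of your own. Each camera call takes 0.05 s, during which the arm holds its last target. There are 200 camera calls.

TASK

The grey cabinet-door rail is next for its dowel holes: lay it flat in the dowelling jig and slide it gently home until its end is up against the rubber-faced bush block. Then turn the orange eccentric knob clockwise until its lobe bears on the rail's other end and clamps it hand-tight - about 13 N, because a loose rail drills crooked and an overtightened cam bruises the end - let go, and leave the other things on the worktop where they are.

Things in the scene. Friction and masses are not known exactly. Their poses are not given: they have to be found in the camera images.
- jig: Dowelling jig: birch-ply base 350 x 96 mm on rubber feet that do not slip; its top, the bed, 18 mm above the worktop. Origin: centre of its underside; x along the base towards the bush-block end, y across, z up. Two dark-wood guide strips, 8 mm high, 10 mm wide, stand on the bed at y = +/-33 mm from x = -55 to +95 mm (channel 56 mm wide). The eccentric's spindle is at x = -122 mm, y = 0.
- bush_block: End stop of the jig: aluminium drill-bush block with a black rubber facing, 36 x 62 x 26 mm, on the bed, black lock screw on top (36 mm in all). Locked by hand for this rail, so its place along the jig varies a few mm; it stays put. Origin on the bed, in the rubber face that the rail must butt against; its x points away from the rail (as the jig's x). The rubber gives 1 mm per 10 N.
- rail: Grey lacquered MDF door rail with brown ends, 200 x 50 x 22 mm (x, y, z), sawn to length within 2.5 mm; 0.14 to 0.22 kg, flat on a 4 mm cardboard sheet. Origin: middle of its underside, exactly 100 mm from the end at +x (lies towards the bush-block end); the sawn end at -x is 97.5 to 102.5 mm off. About 13 N of clamping on its end is right (7 to 20 N will do); over 30 N at either end bruises it, as does a drop or jamming it in the jig (45 N).
- clamp (a joint): Angle of the eccentric knob, 0 to 3.0 rad, growing clockwise from above; starts at 0 to 0.3. Free, it drags with 0.10 N m; it stays where it is left. It meets a rail that is home at 0.9 to 2.2 rad; hand-tight comes 0.25 to 0.4 rad after that. While turning, each N on the rail adds about 0.02 N m (0.2 to 0.3 over free is hand-tight); at a standstill friction hides up to half of it.
- cam_axis (a point): On the spindle axis, at the bed; axes turn with the knob, -x (white dot on the disc) is the way of the lobe, +x a relief flat that faces the rail at angle 0. The cam is a steel disc, 22 mm radius, 21 to 33 mm above the worktop, centre 5 mm off the spindle; from 1.0 rad on its edge reaches 22 - 5 cos(angle) mm towards the rail, at 0 the flat 8 mm, at 0.3 13 mm: a rail that is home then has 6 to 17 mm of play.
- clamp_grip (a point): Middle of the knob's orange bar grip, on the spindle axis, 55 mm above the worktop. The bar is 50 mm long, 12 mm wide and 22 mm high (44 to 66 mm above the worktop; the rail's top in the jig is at 40 mm), on a hub of 8 mm radius. The bar runs along the point's y axis, so at angle 0 it stands across the jig.
- drill: Green and black cordless drill standing on its battery, 200 mm high; leave it. Origin under it.
- glue: Yellow glue bottle, 52 mm across, 150 mm high; leave it. Origin under it.
- mug: White mug, 80 mm across, 90 mm high; leave it. Origin under it.
- dowel_tray: Blue tray of dowels, 140 x 100 x 35 mm; leave it. Origin under it.
- mallet: Joiner's hammer, wooden handle and black head, lying at the back; leave it. Origin under it.
- driver: Red screwdriver lying at the right; leave it. Origin under it.
- tape: Yellow tape measure, 65 x 36 x 62 mm, at the back right; leave it. Origin under it.
Not all that is in view belongs to the job. Leave any purple or red look-alike of the rail alone.

How it is judged:
By the outcome, as a careful person would: the job done as asked, in the order asked, and still so for the second after the job is handed in, with the robot touching nothing.
It also fails if it takes over 72 s, if anything falls off the work surface, if the arm or the gripper's body presses on something with over 40 N, if the wrist force passes 120 N, or if a joint passes its speed limit or range.

## Working session

There is one attempt and no reset: what is moved stays moved. The work goes in short steps, Python scripts to look and compute and a tool call to move; the robot and the scene stay as the last step left them, time stands still between calls to the robot, and variables do not carry over. Pictures are saved under pics/ and viewed, at most 10 in all, crops included, and the job is handed in when it is done.

Besides the shell and the picture viewer there is one more tool, called after "Call:" by a JSON object that holds its "api" and its "payload", one argument or row to a line. jog_arm: Moves the arm, as the interface text tells. Its arguments: {"type":"object","properties":{"increments":{"type":"array","items":{"type":"array","items":{"type":"number"}}}},"required":["increments"]}

```bash
mkdir -p pics; cat > h.py <<'E'
import numpy as np, cv2
from scipy.spatial.transform import Rotation as R
from bench import r, cams, job
def cam(n):
    s=r.observe(); c=cams.camera(n)
    c['K']=np.array([[c['fx'],0,c['cx']],[0,c['fy'],c['cy']],[0,0,1.]]); c['D']=np.array(c['distortion'],float)
    if n=='wrist':
        T=np.eye(4); T[:3,:3]=R.from_euler('xyz',s['ee_rot'],degrees=True).as_matrix(); T[:3,3]=s['eef_pos']
        c['T']=T@np.array(c['hand_eye'])
    return c
def save(c,f,box=None,k=1):
    im=cv2.cvtColor(c['pixels'],cv2.COLOR_RGB2BGR)
    if box: x0,y0,x1,y1=box; im=im[y0:y1,x0:x1]
    cv2.imwrite(f,cv2.resize(im,None,fx=k,fy=k,interpolation=cv2.INTER_CUBIC))
def plane(c,px,z):
    px=np.array(px,float).reshape(-1,1,2); n=cv2.undistortPoints(px,c['K'],c['D']).reshape(-1,2)
    d=np.c_[n,np.ones(len(n))]@c['T'][:3,:3].T; o=c['T'][:3,3]
    return o+d*((z-o[2])/d[:,2])[:,None]
E
python3 - <<'E'
from h import *
s=r.observe(); print(s)
for n in ['scene','side','wrist']:
    c=cam(n); save(c,f'pics/{n}0.png'); print(n,{k:c[k] for k in c if k not in('pixels','z_map','K','D')})
E
```

```text
{'time': 0.0, 'q': array([-1.65390543, 26.89847407, -2.78513111, 87.87337737,  1.3828732 ,
       65.37333332, -4.71523544]), 'joint_vel': array([ 0.03455315, -0.04203089,  0.03206369,  0.08574239,  0.09020549,
       -0.00691213, -0.07699798]), 'joint_efforts': array([ 8.49551179e-05, -5.07972229e+01, -8.03461717e-02, -2.36155879e+01,
       -6.12773141e-02,  3.78107757e-02,  1.50727069e-04]), 'eef_pos': array([ 6.74443929e-01, -1.16079092e-05,  2.38488259e-01]), 'ee_rot': array([-1.79888583e+02,  5.49321975e-03,  9.00016731e+01]), 'contact_force': array([ 1.05121503, -0.03901046,  0.43859638]), 'moment': array([0.03383851, 0.01421166, 0.01107097]), 'gripper_force': 0.0, 'gripper_width': 0.08705023985132258}
scene {'fx': 391.78518066288774, 'fy': 391.78518066288774, 'cx': 280.3358842083675, 'cy': 207.69771131793496, 'distortion': array([-0.11101928,  0.        ,  0.        ,  0.        ,  0.        ]), 'position': array([1.2540052 , 0.15006189, 0.76253382]), 'attitude': array([-133.51962484,   -0.61620559,  102.92816414])}
side {'fx': 452.44255221898396, 'fy': 452.44255221898396, 'c
[... 460 characters left out ...]
'hand_eye': array([[ 9.41442479e-04, -9.69702142e-01, -2.44288498e-01,
         6.71792452e-02],
       [ 9.99999311e-01,  1.08408510e-03, -4.49459603e-04,
        -6.17215601e-05],
       [ 7.00671460e-04, -2.44287906e-01,  9.69702495e-01,
        -1.45337605e-01],
       [ 0.00000000e+00,  0.00000000e+00,  0.00000000e+00,
         1.00000000e+00]]), 'T': array([[ 9.99996516e-01,  1.50089814e-03, -2.17160720e-03,
         6.74701216e-01],
       [ 9.24847264e-04, -9.69694108e-01, -2.44320447e-01,
         6.72005545e-02],
       [-2.47249481e-03,  2.44317587e-01, -9.69692118e-01,
         3.83923992e-01],
       [ 0.00000000e+00,  0.00000000e+00,  0.00000000e+00,
         1.00000000e+00]])}
```

View pics/scene0.png

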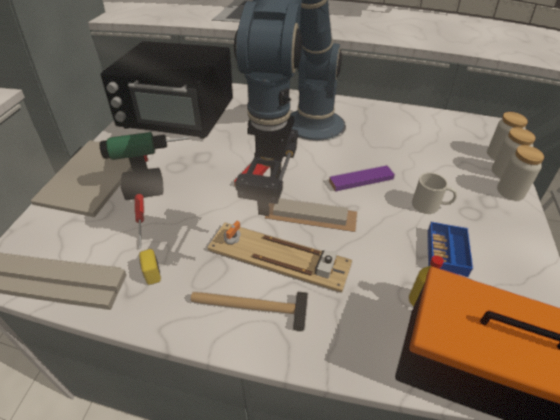

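View pics/side0.png

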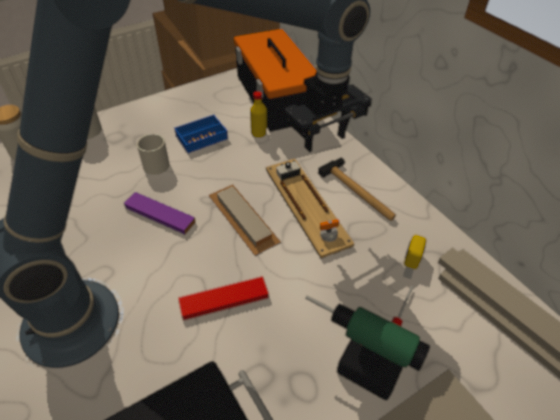

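```bash
cat >> h.py <<'E'
_cam=cam
def cam(n):
    c=_cam(n)
    if 'T' not in c:
        T=np.eye(4); T[:3,:3]=R.from_euler('xyz',c['attitude'],degrees=True).as_matrix(); T[:3,3]=c['position']; c['T']=T
    return c
def xyz(c):
    h,w=c['z_map'].shape; v,u=np.mgrid[:h,:w]
    n=cv2.undistortPoints(np.stack([u,v],-1).reshape(-1,1,2).astype(float),c['K'],c['D']).reshape(h,w,2)
    p=np.dstack([n,np.ones((h,w))])*c['z_map'][...,None]
    return p@c['T'][:3,:3].T+c['T'][:3,3]
def blob(m):
    n,l,st,ce=cv2.connectedComponentsWithStats(m.astype(np.uint8)); i=1+np.argmax(st[1:,4]); return l==i
def rect(P):
    (cx,cy),(w,h),a=cv2.minAreaRect((P[:,:2]*1000).astype(np.float32))
    if w<h: w,h,a=h,w,a+90
    return np.round([cx,cy,w,h,(a+90)%180-90],1)
E
cat > m.py <<'E'
from h import *
out=[]
for n,box in [('side',(190,140,380,280)),('scene',(190,160,380,300))]:
    c=cam(n); X=xyz(c); hsv=cv2.cvtColor(c['pixels'],cv2.COLOR_RGB2HSV); H,S,V=hsv[...,0],hsv[...,1],hsv[...,2]
    x0,y0,x1,y1=box; B=np.zeros(H.shape,bool); B[y0:y1,x0:x1]=1
    def rep(name,m,z):
        m=blob(m); v,u=np.nonzero(m); P=plane(c,np.c_[u,v],z)
        print(n,name,m.sum(),'px',u.mean().round(),v.mean().round(),'depth z',np.median(X[...,2][m]).round(4),'rect',rect(P),'depthrect',rect(X[m]))
    Z=X[...,2]
    print('table z',np.median(Z[B]))
    rep('railtop',B&(S<70)&(V<215)&(abs(Z-.026)<.006),.026)
    rep('bed',B&(abs(Z-.018)<.008)&(S>60)&(H>8)&(H<30),.018)
    rep('orange',B&(S>170)&(H<14)&(V>120)&(Z>.03),.066)
    rep('card',B&(S>70)&(H<20)&(abs(Z-.004)<.006),.004)
    x=X[...,2]
    im=cv2.cvtColor(c['pixels'],cv2.COLOR_RGB2BGR)[y0:y1,x0:x1]; out.append(cv2.resize(im,None,fx=4,fy=4,interpolation=cv2.INTER_CUBIC)[:300*2])
cv2.imwrite('pics/a.png',out[0]); cv2.imwrite('pics/b.png',out[1])
E
python3 m.py
```

```text
table z 0.0015238890278986283
side railtop 946 px 243.0 214.0 depth z 0.0265 rect [475.3  63.3 189.7  47.9 -88. ] depthrect [476.9  62.9 190.4  47.  -88.3]
side bed 2686 px 310.0 211.0 depth z 0.0187 rect [644.6  10.7 355.9  99.7  81.9] depthrect [646.7  13.  352.9  98.4  82. ]
side orange 18 px 334.0 222.0 depth z 0.0667 rect [ 641.7 -111.4   17.3   13.   -31.4] depthrect [ 640.3 -112.6   18.7   10.5  -11.5]
side card 873 px 244.0 225.0 depth z 0.0046 rect [478.6  66.7 251.9  81.3 -88.4] depthrect [479.7  69.1 256.7  83.6 -88.4]
table z 0.0010872264497429618
scene railtop 997 px 311.0 209.0 depth z 0.0258 rect [481.9  64.6 199.9  57.2 -87.8] depthrect [479.4  64.3 200.4  55.1 -87.3]
scene bed 3594 px 280.0 256.0 depth z 0.0178 rect [651.1  13.9 348.9 102.1  81.8] depthrect [647.7  13.5 350.2  98.3  81.7]
scene orange 25 px 230.0 231.0 depth z 0.064 rect [ 646.6 -106.3   18.5   10.2  -19.4] depthrect [ 643.5 -107.1   17.8    8.5  -22.2]
scene card 597 px 317.0 220.0 depth z 0.004 rect [486.8  68.2 249.   76.2 -85.1] depthrect [481.8  67.9 246.9  76.4 -87.8]
```

View pics/a.png

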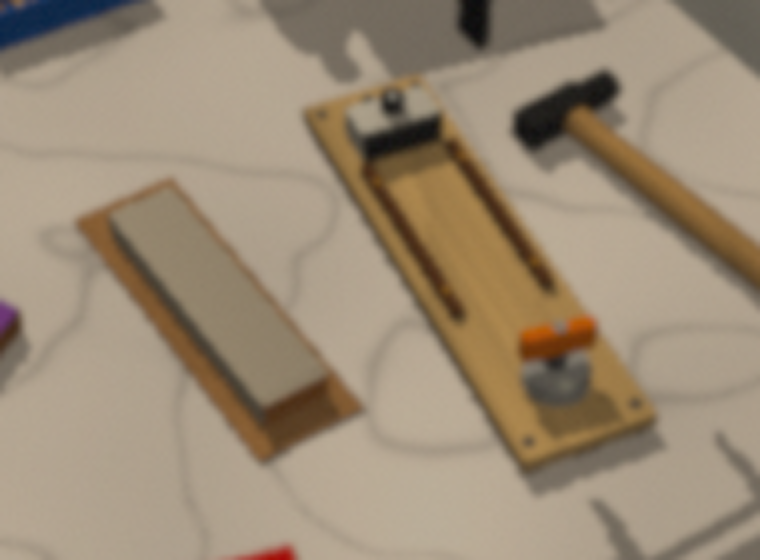

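View pics/wrist0.png

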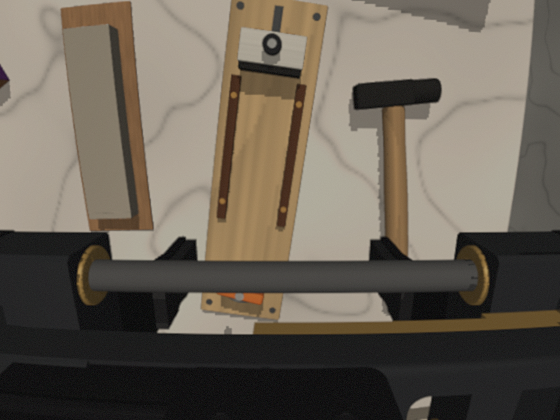

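The grey rail on cardboard is at side px (243,214) and scene px (311,209). The other candidates are the purple bar at scene (362,178), the red bar at side (223,298), and the long loose boards at scene (60,278), which are far too long. Only the grey piece with brown ends on cardboard fits, and the enlarged crop confirms it. The jig's bush block is at the +y end and the orange knob at side (334,222). The wrist view shows the same things, with the gripper hiding the knob.

Next I'll move to a higher viewpoint for an accurate wrist measurement.

Call:
{"api": "jog_arm", "payload": {
  "increments": [
    [-0.1, -0.26, -0.25, 0, 87],
    [-0.1, -0.26, -0.25, 0, 87],
    [-0.1, -0.26, -0.25, 0, 87],
    [-0.1, -0.26, -0.25, 0, 87],
    [-0.1, -0.26, -0.25, 0, 87],
    [0, 0, 0, 0, 87],
    [0, 0, 0, 0, 87],
    [0, 0, 0, 0, 87]
  ]
}}

```text
time: 0.92
eef_pos: [0.5711, -0.0396, 0.339]
ee_rot: [-180.0, -0.0, 90.0]
contact_force: [-0.1, 0.0, -0.6]
gripper_width: 0.0871
gripper_force: 0.0
```

```bash
python3 - <<'E'
from h import *
c=cam('wrist'); save(c,'pics/w1.png',None,1.42); np.savez('w1.npz',**{k:c[k] for k in('pixels','z_map','K','D','T')})
X=xyz(c); print(np.median(X[:200,:,2]))
E
```

```text
0.0006558312683276057
```

View pics/w1.png

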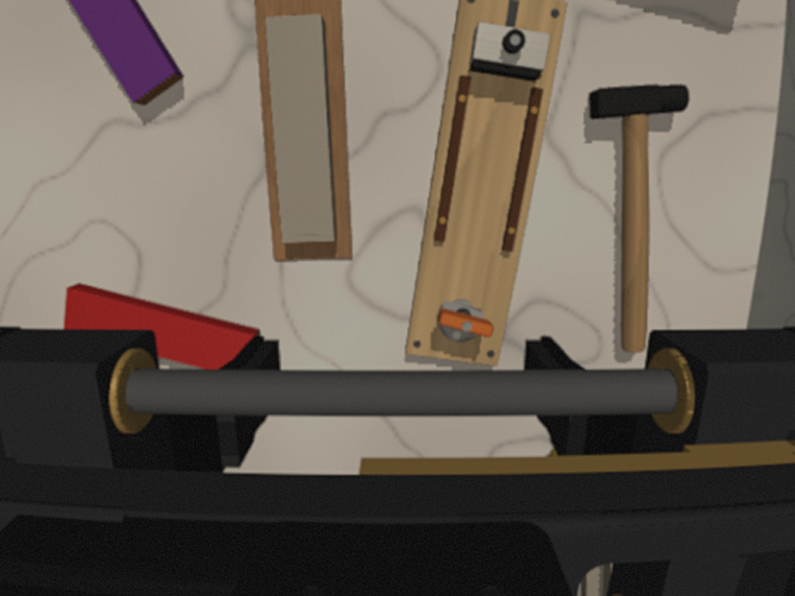

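All in one view: rail top at about (215,90)px in the raw image, bush block (358,35), strips, knob (328,226). The knob bar is tilted a little clockwise. Measuring next.

```bash
cat > m2.py <<'E'
from h import *
c=dict(np.load('w1.npz')); X=xyz(c); Z=X[...,2]
hsv=cv2.cvtColor(c['pixels'],cv2.COLOR_RGB2HSV); H,S,V=[hsv[...,i].astype(int) for i in range(3)]
B=np.zeros(H.shape,bool); B[2:262,130:400]=1
def pts(m,z): v,u=np.nonzero(m); return plane(c,np.c_[u,v],z)
m=blob(B&(S<80)&(abs(Z-.026)<.007)&(np.arange(560)<240)); P=pts(m,.026); print('rail',m.sum(),rect(P),np.median(Z[m]))
bed=blob(B&(abs(Z-.018)<.006)&(np.arange(560)>280)&(S>60)); P=pts(bed,.018); print('bed',rect(P),P[:,1].min(),P[:,1].max())
st=B&(np.arange(560)>280)&(V<90)&(S>100)&(H<20)&(abs(Z-.026)<.008)
n,l,s,ce=cv2.connectedComponentsWithStats(st.astype(np.uint8))
cs=[]
for i in 1+np.argsort(-s[1:,4])[:2]:
    r_=rect(pts(l==i,.026)); print('strip',s[i,4],r_); cs.append(r_)
o=B&(S>170)&(H<14)&(V>120)&(np.arange(560)>280)&(np.arange(420)[:,None]>200); o=blob(o); print('orange',o.sum(),np.median(Z[o]),np.percentile(Z[o],90))
t=o&(Z>.060); print('bar top',rect(pts(t,.066)),rect(X[t]))
b=blob(B&(np.arange(560)>300)&(V<60)&(S<120)&(np.arange(420)[:,None]>36)&(np.arange(420)[:,None]<60)); v,u=np.nonzero(b); print('rubber px',u.min(),u.max(),v.min(),v.max())
# jig frame from strips
yaw=np.radians(np.mean([x[4]%180 for x in cs])); ex=np.array([np.cos(yaw),np.sin(yaw)]); ey=np.array([-ex[1],ex[0]])
mid=np.mean([x[:2] for x in cs],0)/1000; org=mid-.020*ex; print('jig yaw',np.degrees(yaw),'org',org,'spindle',org-.122*ex)
loc=lambda P:np.c_[(P[:,:2]-org)@ex,(P[:,:2]-org)@ey]
L=loc(pts(bed,.018)); print('bed local x',L[:,0].min(),L[:,0].max(),'y',L[:,1].min(),L[:,1].max())
L=loc(pts(b,.044)); Lb=loc(pts(b,.018)) ; print('rubber at top plane x',L[:,0].min(),L[:,0].max(),' at bed plane',np.percentile(Lb[:,0],[0,2,5]),'y',L[:,1].min(),L[:,1].max())
w=B&(np.arange(560)>300)&(V>130)&(S<60)&(abs(Z-.044)<.006)&(np.arange(420)[:,None]<60); w=blob(w); L=loc(pts(w,.044)); print('alu top x',L[:,0].min(),L[:,0].max(),'y',L[:,1].min(),L[:,1].max())
print('bar local',loc(pts(t,.066)).mean(0))
E
python3 m2.py
```

```text
rail 6213 [479.2  64.9 200.6  51.6 -87.9] 0.02619787431267462
bed [645.6  14.1 347.1  95.8  81.9] -0.16158255363611862 0.17940872168300467
strip 846 [680.6  30.6 149.4  10.7  82.1]
strip 806 [615.7  39.1 149.5  10.3  81.6]
orange 301 0.06571555061760265 0.06711262165083393
bar top [ 628.7 -103.9   48.4   11.5  -15.6] [ 628.8 -104.5   48.4   10.3  -15.4]
rubber px 331 380 42 56
jig yaw 81.85 org [0.6453147  0.01505199] spindle [ 0.62801935 -0.10571585]
bed local x -0.17449151381069428 0.17275521303645 y -0.04852686805126622 0.047643405569827664
rubber at top plane x 0.0956465897841192 0.10597293087606015  at bed plane [0.10118494 0.10158847 0.1019364 ] y -0.028869604961855682 0.03129571727367461
alu top x 0.10724611019451036 0.1362007311411585 y 0.0016008667470994607 0.029694469211059307
bar local [-1.19868314e-01 -1.09432806e-04]
```

Call:
{"api": "jog_arm", "payload": {
  "increments": [
    [0.145, -0.128, 0.332, 0, 87],
    [0.145, -0.128, 0.332, 0, 87],
    [0.145, -0.128, 0.332, 0, 87],
    [0.145, -0.128, 0.332, 0, 87],
    [0.145, -0.128, 0.332, 0, 87],
    [0.145, -0.128, 0.332, 0, 87],
    [0.145, -0.128, 0.332, 0, 87],
    [0.145, -0.128, 0.332, 0, 87],
    [0.145, -0.128, 0.332, 0, 87],
    [0, 0, 0, -0.0233, 87]
  ]
}}

```text
time: 1.8
eef_pos: [0.4727, 0.0668, 0.0946]
ee_rot: [-179.2, 0.0, 92.4]
contact_force: [-1.4, -0.1, -0.3]
gripper_width: 0.087
gripper_force: 0.0
```

Call:
{"api": "jog_arm", "payload": {
  "increments": [
    [0, 0, 0.2, 0, 87],
    [0, 0, 0.2, 0, 87],
    [0, 0, 0.2, 0, 87],
    [0, 0, 0.15, 0, 87],
    [0, 0, 0.1, 0, 87],
    [0, 0, 0, 0, 87],
    [0, 0, 0, 0, 87],
    [0, 0, 0, 0, 87]
  ]
}}

```text
time: 2.47
eef_pos: [0.4792, 0.0648, 0.0327]
ee_rot: [180.0, -0.0, 92.1]
contact_force: [-0.2, 0.9, 0.9]
gripper_width: 0.087
gripper_force: 0.0
```

Call:
{"api": "jog_arm", "payload": {
  "increments": [
    [0, 0, 0, 0, 60],
    [0, 0, 0, 0, 52],
    [0, 0, 0, 0, 40],
    [0, 0, 0, 0, 40],
    [0, 0, 0, 0, 40],
    [0, 0, 0, 0, 40],
    [0, 0, 0, 0, 40],
    [0, 0, 0, 0, 40],
    [0, 0, 0, 0, 40]
  ]
}}

```text
time: 3.22
eef_pos: [0.479, 0.0644, 0.0326]
ee_rot: [180.0, -0.0, 92.1]
contact_force: [-0.7, -0.0, 1.3]
gripper_width: 0.0492
gripper_force: 30.0
```

Call:
{"api": "jog_arm", "payload": {
  "increments": [
    [0, 0, -0.1, 0, 40],
    [0, 0, -0.3, 0, 40],
    [0, 0, -0.35, 0, 40],
    [0, 0, -0.35, 0, 40],
    [0, 0, 0, 0.057, 40],
    [0, 0, 0, 0.057, 40]
  ]
}}

```text
time: 3.72
eef_pos: [0.4799, 0.0646, 0.1228]
ee_rot: [179.8, -0.1, 81.6]
contact_force: [-0.6, 0.3, -2.9]
gripper_width: 0.0497
gripper_force: 30.0
```

Call:
{"api": "jog_arm", "payload": {
  "increments": [
    [-0.044, 0.236, 0, 0, 40],
    [-0.055, 0.31, 0, 0, 40],
    [-0.055, 0.31, 0, 0, 40],
    [-0.055, 0.31, 0, 0, 40],
    [-0.055, 0.31, 0, 0, 40],
    [-0.055, 0.31, 0, 0, 40],
    [-0.04, 0.24, 0, 0, 40],
    [-0.026, 0.12, 0, 0, 40],
    [0, 0, 0, 0, 40],
    [0, 0, 0, 0, 40]
  ]
}}

```text
time: 4.55
eef_pos: [0.6433, 0.0097, 0.1201]
ee_rot: [-179.9, 0.0, 81.8]
contact_force: [-0.7, -0.8, -2.2]
gripper_width: 0.0498
gripper_force: 30.0
```

```bash
python3 - <<'E'
from h import *
s=r.observe(); print(s['eef_pos'],s['ee_rot'],s['contact_force'],s['moment'],s['time'])
c=cam('wrist'); save(c,'pics/w2.png',None,1.42); np.savez('w2.npz',**{k:c[k] for k in('pixels','z_map','K','D','T')})
E
```

```text
[0.64334037 0.00974843 0.12010819] [-1.79883893e+02  8.73617928e-04  8.18316732e+01] [-0.69450119 -0.84669725 -2.15368979] [ 0.02941707  0.06099104 -0.02746457] 4.55
```

View pics/w2.png

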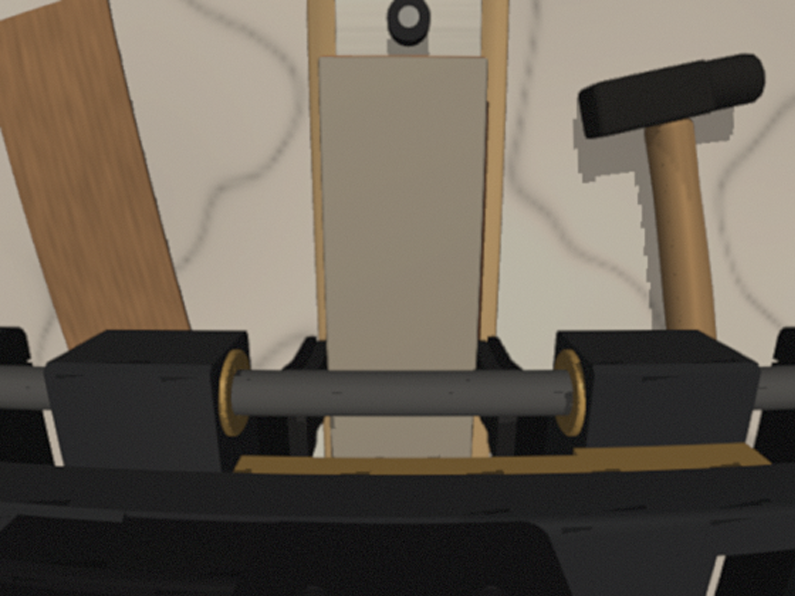

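Rail held straight over the jig, end edge at raw px row ~40; the bush screw is visible beyond it at (287,13). Checking the fit numerically.

```bash
python3 - <<'E'
from h import *
c=dict(np.load('w2.npz')); X=xyz(c); Z=X[...,2]
hsv=cv2.cvtColor(c['pixels'],cv2.COLOR_RGB2HSV); S=hsv[...,1].astype(int)
org=np.array([0.6453147,0.01505199]); y=np.radians(81.85); ex=np.array([np.cos(y),np.sin(y)]); ey=np.array([-ex[1],ex[0]])
v,u=np.mgrid[:420,:560]
m=blob((v<230)&(u>210)&(u<350)&(abs(Z-.1135)<.008)); print('z',np.median(Z[m]),m.sum())
P=plane(c,np.c_[u[m],v[m]],np.median(Z[m])); L=np.c_[(P[:,:2]-org)@ex,(P[:,:2]-org)@ey]*1000
print('rail end x',np.percentile(L[:,0],[98,99.5,100]))
for a,b in[(10,30),(30,50),(50,70),(70,85)]:
    q=L[(L[:,0]>a)&(L[:,0]<b),1]; print(a,b,'y',q.min(),q.max(),(q.min()+q.max())/2)
b=(v<230)&(u>200)&(u<380)&(abs(Z-.018)<.006)&(S>60); P=plane(c,np.c_[u[b],v[b]],.018); L=np.c_[(P[:,:2]-org)@ex,(P[:,:2]-org)@ey]*1000
for a,bb in[(40,60),(60,80),(80,100),(100,120)]:
    q=L[(L[:,0]>a)&(L[:,0]<bb),1]
    if len(q): print('bed',a,bb,q.min(),q.max())
E
```

```text
z 0.11360826555664541 21661
rail end x [94.06700734 95.18232112 95.65423633]
10 30 y -23.345842079772897 26.431397617754584 1.5427777689908435
30 50 y -23.461835880292288 26.400917994304407 1.4695410570060599
50 70 y -23.644110042818273 26.369486548821662 1.3626882530016946
70 85 y -23.48263307325477 26.169165865929383 1.343266396337306
bed 40 60 -48.56942444480525 46.34752140141635
bed 60 80 -48.54007303537818 46.49622925246389
bed 80 100 -48.592724978348436 46.56038940437611
bed 100 120 -48.43401401615916 46.45650015446328
```

Call:
{"api": "jog_arm", "payload": {
  "increments": [
    [0, 0.0275, 0, 0, 40],
    [0, 0, 0.25, 0, 40],
    [0, 0, 0.25, 0, 40],
    [0, 0, 0.2, 0, 40],
    [0, 0, 0.1, 0, 40],
    [0, 0, 0.05, 0, 40],
    [0, 0, 0, 0, 40],
    [0, 0, 0, 0, 40],
    [0, 0, 0, 0, 40]
  ]
}}

```text
time: 5.35
eef_pos: [0.6474, 0.0094, 0.0538]
ee_rot: [179.9, -0.0, 81.8]
contact_force: [0.3, 0.1, -1.8]
gripper_width: 0.0499
gripper_force: 30.0
```

Call:
{"api": "jog_arm", "payload": {
  "increments": [
    [0, 0, 0.02, 0, 40],
    [0, 0, 0.02, 0, 40],
    [0, 0, 0.01, 0, 40],
    [0, 0, 0.01, 0, 40],
    [0, 0, 0.006, 0, 40],
    [0, 0, 0.005, 0, 40],
    [0, 0, 0, 0, 40],
    [0, 0, 0, 0, 40]
  ]
}}

```text
time: 6.02
eef_pos: [0.6466, 0.0093, 0.0468]
ee_rot: [180.0, -0.0, 81.8]
contact_force: [-0.3, 0.3, -2.4]
gripper_width: 0.0496
gripper_force: 30.0
```

Call:
{"api": "jog_arm", "payload": {
  "increments": [
    [0, 0, 0.006, 0, 40],
    [0, 0, 0.006, 0, 40],
    [0, 0, 0, 0, 40],
    [0, 0, 0, 0, 40],
    [0, 0, 0, 0, 40]
  ]
}}

```text
time: 6.43
eef_pos: [0.6467, 0.0093, 0.0466]
ee_rot: [180.0, -0.0, 81.8]
contact_force: [-2.8, -0.8, 5.7]
gripper_width: 0.0493
gripper_force: 30.0
```

Call:
{"api": "jog_arm", "payload": {
  "increments": [
    [0, 0, -0.006, 0, 40],
    [0.006, 0, 0, 0, 40],
    [0.008, 0, 0, 0, 40],
    [0.008, 0, 0, 0, 40],
    [0.008, 0, 0, 0, 40],
    [0.008, 0, 0, 0, 40],
    [0.006, 0, 0, 0, 40],
    [0, 0, 0, 0, 40],
    [0, 0, 0, 0, 40]
  ]
}}

```text
time: 7.18
eef_pos: [0.6476, 0.0116, 0.0466]
ee_rot: [179.9, 0.1, 81.8]
contact_force: [-1.8, -4.4, 4.2]
gripper_width: 0.0495
gripper_force: 30.0
```

Call:
{"api": "jog_arm", "payload": {
  "increments": [
    [0.006, 0, 0, 0, 40],
    [0.006, 0, 0, 0, 40],
    [0.006, 0, 0, 0, 40],
    [0, 0, 0, 0, 40],
    [0, 0, 0, 0, 40]
  ]
}}

```text
time: 7.6
eef_pos: [0.6479, 0.0136, 0.0467]
ee_rot: [179.9, 0.0, 81.8]
contact_force: [-0.6, -4.6, 4.8]
gripper_width: 0.0497
gripper_force: 30.0
```

Call:
{"api": "jog_arm", "payload": {
  "increments": [
    [0, 0, -0.005, 0, 40],
    [0.006, 0, 0, 0, 40],
    [0.006, 0, 0, 0, 40],
    [0, 0, 0, 0, 40],
    [0, 0, 0, 0, 40]
  ]
}}

```text
time: 8.02
eef_pos: [0.6478, 0.0145, 0.0467]
ee_rot: [179.9, 0.0, 81.8]
contact_force: [0.8, -5.0, 1.4]
gripper_width: 0.0494
gripper_force: 30.0
```

Call:
{"api": "jog_arm", "payload": {
  "increments": [
    [0.006, 0, 0, 0, 40],
    [0.006, 0, 0, 0, 40],
    [0, 0, 0, 0, 40],
    [0, 0, 0, 0, 40]
  ]
}}

```text
time: 8.35
eef_pos: [0.6478, 0.0147, 0.0467]
ee_rot: [180.0, 0.1, 81.8]
contact_force: [0.9, -5.7, 2.3]
gripper_width: 0.0497
gripper_force: 30.0
```

Call:
{"api": "jog_arm", "payload": {
  "increments": [
    [0.008, 0, 0, 0, 40],
    [0.008, 0, 0, 0, 40],
    [0, 0, 0, 0, 40],
    [0, 0, 0, 0, 40]
  ]
}}

```text
time: 8.68
eef_pos: [0.6479, 0.0149, 0.0467]
ee_rot: [180.0, 0.2, 81.8]
contact_force: [0.9, -7.6, 2.1]
gripper_width: 0.0496
gripper_force: 30.0
```

Call:
{"api": "jog_arm", "payload": {
  "increments": [
    [0, 0, 0, 0, 56],
    [0, 0, 0, 0, 64],
    [0, 0, 0, 0, 64],
    [0, 0, -0.02, 0, 64],
    [0, 0, -0.3, 0, 64],
    [0, 0, -0.5, 0, 64],
    [0, 0, -0.5, 0, 64],
    [0, 0, -0.3, 0, 64],
    [0, 0, 0, 0, 64],
    [0, 0, 0, 0, 64]
  ]
}}

```text
time: 9.52
eef_pos: [0.6486, 0.0184, 0.1783]
ee_rot: [179.8, -0.1, 81.9]
contact_force: [0.2, -0.4, 0.6]
gripper_width: 0.0639
gripper_force: 0.0
```

Call:
{"api": "jog_arm", "payload": {
  "increments": [
    [-0.175, -0.022, -0.3, 0, 40],
    [-0.175, -0.022, -0.3, 0, 40],
    [-0.175, -0.022, -0.3, 0, 40],
    [-0.175, -0.022, -0.3, 0, 40],
    [-0.175, -0.022, -0.3, 0, 40],
    [0, 0, 0, 0, 40],
    [0, 0, 0, 0, 40],
    [0, 0, 0, 0, 40]
  ]
}}

```text
time: 10.18
eef_pos: [0.6282, -0.0497, 0.2941]
ee_rot: [-179.8, -0.0, 81.9]
contact_force: [-0.3, 0.9, 0.1]
gripper_width: 0.0402
gripper_force: 0.0
```

```bash
cat > m3.py <<'E'
from h import *
import sys
c=cam('wrist'); print(r.observe()['eef_pos']); save(c,sys.argv[1],None,1.42)
X=xyz(c); Z=X[...,2]; hsv=cv2.cvtColor(c['pixels'],cv2.COLOR_RGB2HSV); H,S,V=[hsv[...,i].astype(int) for i in range(3)]
org=np.array([0.6453147,0.01505199]); y=np.radians(81.85); ex=np.array([np.cos(y),np.sin(y)]); ey=np.array([-ex[1],ex[0]])
loc=lambda P:np.c_[(P[:,:2]-org)@ex,(P[:,:2]-org)@ey]*1000
v,u=np.mgrid[:420,:560]
def pts(m,z): return plane(c,np.c_[u[m],v[m]],z)
m=blob((v<240)&(S<85)&(abs(Z-.040)<.004)&(u>200)&(u<370)); P=pts(m,.040); L=loc(P); print('rail',m.sum(),'z',np.median(Z[m]),rect(P),'local x',L[:,0].min(),L[:,0].max(),'y',L[:,1].min(),L[:,1].max())
o=blob((S>170)&(H<14)&(V>110)&(abs(Z-.066)<.006)&(v<280)); P=pts(o,.066); print('bar',o.sum(),np.median(Z[o]),rect(P),'loc',loc(P).mean(0),'px',u[o].mean(),v[o].mean())
b=(v<260)&(u>200)&(u<380)&(abs(Z-.018)<.005)&(S>60); L=loc(pts(b,.018)); print('bed',L.min(0),L.max(0))
E
python3 m3.py pics/w3.png
```

```text
[ 0.62813833 -0.04935212  0.29376585]
rail 8709 z 0.04027333815448131 [648.1  30.  229.9  61.6  81.5] local x -99.74664174485063 130.24076813029885 y -31.95256631982018 29.6628398327333
bar 332 0.06576242504899216 [ 629.3 -103.8   47.7   11.7  -15.1] loc [-119.60631046   -0.81025976] px 291.2289156626506 230.4789156626506
bed [-174.44224794  -97.64966994] [137.81649917  46.94568008]
```

View pics/w3.png

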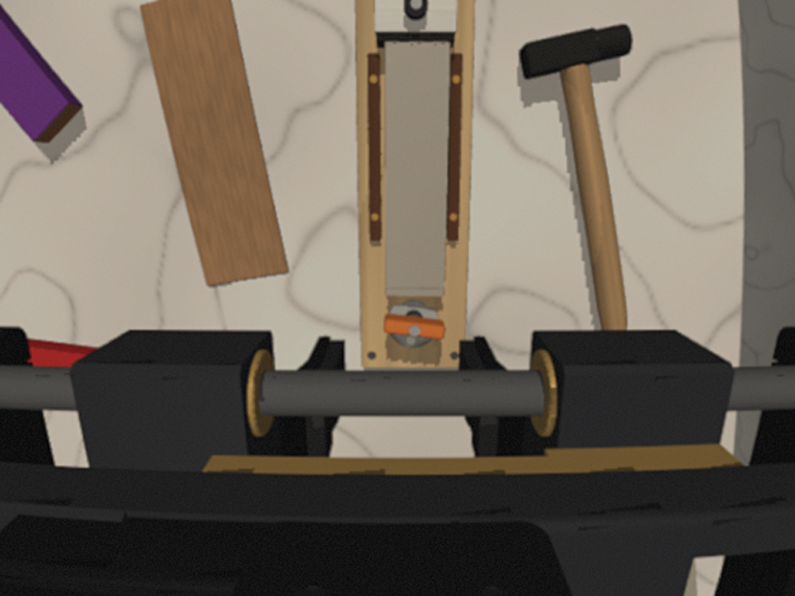

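Rail is flat between the strips with its end against the rubber (raw row ~29). Its other end is at raw row ~207, and the knob bar is at (291,230). I'll check clearance around the knob before descending.

```bash
python3 - <<'E'
from h import *
for n in('side','scene'):
    X=xyz(cam(n)).reshape(-1,3); m=(X[:,2]>.07)&(X[:,2]<.24)
    d=np.hypot(X[m,0]-.6287,X[m,1]+.105); Q=X[m]; i=np.argsort(d)
    print(n,Q[i[::max(1,len(i)//12)]][:12].round(3).tolist(), d.min())
print(r.observe()['q'])
E
```

```text
side [[0.616, -0.103, 0.07], [0.475, -0.456, 0.181], [0.213, -0.369, 0.2], [0.155, -0.364, 0.226], [0.122, -0.379, 0.227], [0.07, -0.345, 0.224], [-0.033, -0.06, 0.164], [1.327, -0.156, 0.202], [1.328, -0.221, 0.119], [1.325, 0.146, 0.183], [0.865, 0.668, 0.163], [1.327, 0.459, 0.169]] 0.01303933024241262
scene [[0.432, -0.301, 0.163], [0.188, -0.339, 0.143], [0.24, -0.491, 0.199], [0.058, 0.028, 0.152], [0.114, -0.466, 0.224], [0.925, 0.504, 0.162], [0.106, -0.66, 0.223], [-0.493, 0.22, 0.077], [-0.049, -1.253, 0.082], [-0.487, -1.005, 0.098], [-0.541, 0.909, 0.149], [-1.093, 0.11, 0.158]] 0.27776010838633924
[ 1.98149151 20.48148007 -1.75630793 90.2006545   0.61293125 69.54317605
 -7.9397144 ]
```

Call:
{"api": "jog_arm", "payload": {
  "increments": [
    [0, 0, 0, -0.0766, 40],
    [0, 0, 0, -0.0766, 40],
    [0, 0, 0, -0.0766, 40],
    [0, 0, 0, -0.0766, 40],
    [0, 0, 0, -0.0766, 40],
    [0, 0, 0, -0.0766, 40],
    [0, 0, 0, -0.0766, 40],
    [0, 0, 0, -0.0766, 40],
    [0, 0, 0, -0.0766, 40],
    [0, 0, 0, -0.0766, 40]
  ]
}}

```text
time: 11.17
eef_pos: [0.6288, -0.0499, 0.295]
ee_rot: [-180.0, -0.1, 151.2]
contact_force: [0.8, -0.5, 0.2]
gripper_width: 0.0399
gripper_force: 0.0
```

Call:
{"api": "jog_arm", "payload": {
  "increments": [
    [0, 0, 0, -0.0766, 40],
    [0, 0, 0, -0.0766, 40],
    [0, 0, 0, 0, 40],
    [0, 0, 0, 0, 40],
    [0, 0, 0, 0, 40]
  ]
}}

```text
time: 11.58
eef_pos: [0.629, -0.0504, 0.2957]
ee_rot: [-180.0, -0.1, 164.4]
contact_force: [0.4, 0.7, 0.2]
gripper_width: 0.04
gripper_force: 0.0
```

Call:
{"api": "jog_arm", "payload": {
  "increments": [
    [-0.0256, -0.0943, 0.349, 0, 40],
    [-0.0256, -0.0943, 0.349, 0, 40],
    [-0.0256, -0.0943, 0.349, 0, 40],
    [-0.0256, -0.0943, 0.349, 0, 40],
    [-0.0256, -0.0943, 0.349, 0, 40],
    [-0.0256, -0.0943, 0.349, 0, 40],
    [-0.0256, -0.0943, 0.349, 0, 40],
    [0, 0, 0, 0, 40],
    [0, 0, 0, 0, 40],
    [0, 0, 0, 0, 40]
  ]
}}

```text
time: 12.42
eef_pos: [0.6301, -0.1046, 0.1024]
ee_rot: [179.9, 0.1, 164.6]
contact_force: [0.5, 0.3, 0.4]
gripper_width: 0.04
gripper_force: 0.0
```

Call:
{"api": "jog_arm", "payload": {
  "increments": [
    [0, 0, 0.15, 0, 40],
    [0, 0, 0.15, 0, 40],
    [0, 0, 0.1, 0, 40],
    [0, 0, 0.06, 0, 40],
    [0, 0, 0, 0, 40],
    [0, 0, 0, 0, 40],
    [0, 0, 0, 0, 40]
  ]
}}

```text
time: 13.0
eef_pos: [0.6292, -0.1054, 0.0644]
ee_rot: [180.0, 0.0, 164.6]
contact_force: [-0.1, 0.2, 0.4]
gripper_width: 0.0399
gripper_force: 0.0
```

```bash
python3 - <<'E'
from h import *
s=r.observe(); print(s['eef_pos'],s['ee_rot'],s['contact_force'],s['moment'],s['q'])
E
```

```text
[ 0.62917808 -0.10537901  0.06435477] [1.79988043e+02 3.09287309e-02 1.64562202e+02] [-0.06365859  0.18070001  0.43517661] [ 0.09550782 -0.02874781 -0.00205972] [ 15.64721352  34.93380856 -13.8704622  101.00783887  11.11566349
  45.35975136  70.90966695]
```

Call:
{"api": "jog_arm", "payload": {
  "increments": [
    [0, 0, 0, 0, 25],
    [0, 0, 0, 0, 16],
    [0, 0, 0, 0, 8],
    [0, 0, 0, 0, 4],
    [0, 0, 0, 0, 4],
    [0, 0, 0, 0, 4],
    [0, 0, 0, 0, 4],
    [0, 0, 0, 0, 4]
  ]
}}

```text
time: 13.67
eef_pos: [0.6288, -0.106, 0.0644]
ee_rot: [-180.0, 0.0, 164.6]
contact_force: [-0.9, -1.8, 2.1]
gripper_width: 0.0116
gripper_force: 31.9
```

```bash
cat > s.py <<'E'
from h import *
s=r.observe(); print(s['time'],s['eef_pos'].round(4),s['ee_rot'][2].round(2),'F',s['contact_force'].round(2),'M',s['moment'].round(3),'w',s['gripper_width'],'q7',s['q'][6].round(1))
E
python3 s.py
```

```text
13.6667 [ 0.6288 -0.106   0.0644] 164.55 F [-0.92 -1.82  2.14] M [-0.268  0.188  0.054] w 0.011583275161757313 q7 70.9
```

Call:
{"api": "jog_arm", "payload": {
  "increments": [
    [0, -0.006, 0, 0.03, 4],
    [0, 0, 0, 0.05, 4],
    [0, 0, 0, 0.05, 4],
    [0, 0, 0, 0.05, 4]
  ]
}}

```text
time: 14.0
eef_pos: [0.6289, -0.1058, 0.0643]
ee_rot: [180.0, 0.0, 148.2]
contact_force: [-0.2, -0.1, 1.4]
gripper_width: 0.0118
gripper_force: 31.8
```

```bash
python3 s.py
```

```text
14.0 [ 0.6289 -0.1058  0.0643] 148.16 F [-0.15 -0.11  1.38] M [-0.103  0.047  0.134] w 0.011825698001298563 q7 57.4
```

Call:
{"api": "jog_arm", "payload": {
  "increments": [
    [0, 0, 0, 0.05, 4],
    [0, 0, 0, 0.05, 4],
    [0, 0, 0, 0.05, 4],
    [0, 0, 0, 0.05, 4],
    [0, 0, 0, 0.05, 4]
  ]
}}

```text
time: 14.42
eef_pos: [0.6291, -0.1057, 0.0644]
ee_rot: [180.0, 0.0, 125.7]
contact_force: [-0.8, -1.0, 1.9]
gripper_width: 0.0118
gripper_force: 31.8
```

```bash
python3 s.py
```

```text
14.4167 [ 0.6291 -0.1057  0.0644] 125.67 F [-0.76 -0.96  1.87] M [-0.129 -0.005  0.101] w 0.0117525778096179 q7 38.8
```

Call:
{"api": "jog_arm", "payload": {
  "increments": [
    [0, 0, 0, 0.03, 4],
    [0, 0, 0, 0.03, 4],
    [0, 0, 0, 0.03, 4]
  ]
}}

```text
time: 14.67
eef_pos: [0.6291, -0.1057, 0.0644]
ee_rot: [180.0, 0.0, 117.7]
contact_force: [0.1, -0.1, 1.5]
gripper_width: 0.0116
gripper_force: 31.8
```

```bash
python3 s.py
```

```text
14.6667 [ 0.6291 -0.1057  0.0644] 117.66 F [ 0.12 -0.08  1.51] M [-0.092  0.037  0.12 ] w 0.011593880161202148 q7 32.2
```

Call:
{"api": "jog_arm", "payload": {
  "increments": [
    [0, 0, 0, 0.03, 4],
    [0, 0, 0, 0.03, 4],
    [0, 0, 0, 0.03, 4]
  ]
}}

```text
time: 14.92
eef_pos: [0.6292, -0.1056, 0.0643]
ee_rot: [179.9, 0.0, 109.6]
contact_force: [-0.2, 0.5, 0.7]
gripper_width: 0.0119
gripper_force: 31.8
```

```bash
python3 s.py
```

```text
14.9167 [ 0.6292 -0.1056  0.0643] 109.56 F [-0.17  0.53  0.67] M [-0.072 -0.031  0.106] w 0.011876631321296023 q7 25.5
```

Call:
{"api": "jog_arm", "payload": {
  "increments": [
    [0, 0, 0, 0.03, 4],
    [0, 0, 0, 0.03, 4],
    [0, 0, 0, 0.03, 4]
  ]
}}

```text
time: 15.17
eef_pos: [0.6293, -0.1056, 0.0644]
ee_rot: [179.9, 0.0, 101.5]
contact_force: [1.1, -0.7, 2.4]
gripper_width: 0.0117
gripper_force: 31.8
```

```bash
python3 s.py
```

```text
15.1667 [ 0.6293 -0.1056  0.0644] 101.47 F [ 1.12 -0.7   2.37] M [-0.141  0.036  0.094] w 0.011653020362128905 q7 18.9
```

Angle 1.23 rad, still free. Continuing in small steps.

Call:
{"api": "jog_arm", "payload": {
  "increments": [
    [0, 0, 0, 0.03, 4],
    [0, 0, 0, 0.03, 4],
    [0, 0, 0, 0.03, 4]
  ]
}}

```text
time: 15.42
eef_pos: [0.6293, -0.1056, 0.0644]
ee_rot: [179.9, -0.0, 93.4]
contact_force: [1.0, -0.5, 0.2]
gripper_width: 0.0119
gripper_force: 31.8
```

```bash
python3 s.py
```

```text
15.4167 [ 0.6293 -0.1056  0.0644] 93.37 F [ 1.02 -0.55  0.18] M [-0.123 -0.046  0.127] w 0.011857122097748031 q7 12.2
```

Call:
{"api": "jog_arm", "payload": {
  "increments": [
    [0, 0, 0, 0.03, 4],
    [0, 0, 0, 0.03, 4]
  ]
}}

```text
time: 15.58
eef_pos: [0.6294, -0.1056, 0.0644]
ee_rot: [179.9, -0.0, 88.0]
contact_force: [0.1, 0.3, 0.6]
gripper_width: 0.0119
gripper_force: 31.8
```

```bash
python3 s.py
```

```text
15.5833 [ 0.6294 -0.1056  0.0644] 87.97 F [0.13 0.34 0.58] M [-0.188 -0.074  0.177] w 0.011872776371800951 q7 7.8
```

Call:
{"api": "jog_arm", "payload": {
  "increments": [
    [0, 0, 0, 0.025, 4],
    [0, 0, 0, 0.025, 4]
  ]
}}

```text
time: 15.75
eef_pos: [0.6294, -0.1056, 0.0643]
ee_rot: [179.9, -0.0, 83.5]
contact_force: [0.8, -0.4, 1.1]
gripper_width: 0.0115
gripper_force: 31.8
```

```bash
python3 s.py
```

```text
15.75 [ 0.6294 -0.1056  0.0643] 83.5 F [ 0.8  -0.39  1.08] M [-0.162 -0.029  0.132] w 0.01146198416819276 q7 4.2
```

Call:
{"api": "jog_arm", "payload": {
  "increments": [
    [0, 0, 0, 0.025, 4],
    [0, 0, 0, 0.025, 4]
  ]
}}

```text
time: 15.92
eef_pos: [0.6295, -0.1056, 0.0643]
ee_rot: [179.9, -0.0, 79.0]
contact_force: [1.3, -1.5, 0.4]
gripper_width: 0.0116
gripper_force: 31.8
```

```bash
python3 s.py
```

```text
15.9167 [ 0.6295 -0.1056  0.0643] 79.01 F [ 1.34 -1.47  0.37] M [-0.185 -0.031  0.153] w 0.011573722419447955 q7 0.5
```

Call:
{"api": "jog_arm", "payload": {
  "increments": [
    [0, 0, 0, 0.025, 4],
    [0, 0, 0, 0.025, 4]
  ]
}}

```text
time: 16.08
eef_pos: [0.6295, -0.1057, 0.0644]
ee_rot: [179.9, -0.0, 74.6]
contact_force: [1.0, -1.8, 0.9]
gripper_width: 0.0117
gripper_force: 32.2
```

```bash
python3 s.py
```

```text
16.0833 [ 0.6295 -0.1057  0.0644] 74.56 F [ 0.95 -1.8   0.87] M [-0.129 -0.061  0.456] w 0.011698786123147698 q7 -3.2
```

Call:
{"api": "jog_arm", "payload": {
  "increments": [
    [0, 0, 0, 0.025, 4],
    [0, 0, 0, 0.025, 4]
  ]
}}

```text
time: 16.25
eef_pos: [0.6295, -0.1057, 0.0643]
ee_rot: [179.9, -0.0, 70.1]
contact_force: [0.7, -1.1, 1.5]
gripper_width: 0.0115
gripper_force: 32.0
```

```bash
python3 s.py
```

```text
16.25 [ 0.6295 -0.1057  0.0643] 70.06 F [ 0.74 -1.07  1.53] M [-0.217 -0.018  0.351] w 0.011512946547404094 q7 -6.8
```

Call:
{"api": "jog_arm", "payload": {
  "increments": [
    [0, 0, 0, 0.006, 4]
  ]
}}

```text
time: 16.33
eef_pos: [0.6295, -0.1057, 0.0643]
ee_rot: [179.9, -0.0, 69.6]
contact_force: [0.0, -1.4, 0.5]
gripper_width: 0.0119
gripper_force: 32.0
```

```bash
python3 s.py
```

```text
16.3333 [ 0.6295 -0.1057  0.0643] 69.56 F [ 0.04 -1.36  0.51] M [-0.206 -0.149  0.39 ] w 0.011865472287489843 q7 -7.2
```

Call:
{"api": "jog_arm", "payload": {
  "increments": [
    [0, 0, 0, 0.006, 4]
  ]
}}

```text
time: 16.42
eef_pos: [0.6295, -0.1057, 0.0644]
ee_rot: [179.9, -0.0, 69.1]
contact_force: [0.8, -0.3, -0.2]
gripper_width: 0.0116
gripper_force: 31.9
```

```bash
python3 s.py; python3 m3.py pics/w4.png
```

```text
16.4167 [ 0.6295 -0.1057  0.0644] 69.07 F [ 0.78 -0.3  -0.21] M [-0.204 -0.28   0.319] w 0.011568365557034293 q7 -7.6
[ 0.62952522 -0.10569825  0.06434303]
rail 20748 z 0.040188530285111976 [642.8 -31.5 105.2  49.8  82.4] local x -99.08755276358904 6.07052140660927 y -29.259837711291908 20.756483278037436
bar 1049 0.06586045017460732 [634.9 -89.7  20.1  10.8  69.1] loc [-105.44699788   -4.48506597] px 282.0333651096282 239.3031458531935
bed [-136.36916652  -48.73478418] [ 2.03721006 44.62496582]
```

Call:
{"api": "jog_arm", "payload": {
  "increments": [
    [0, 0, 0, 0.006, 4]
  ]
}}

```text
time: 16.55
eef_pos: [0.6295, -0.1057, 0.0644]
ee_rot: [179.9, -0.0, 68.5]
contact_force: [2.0, -0.7, 0.6]
gripper_width: 0.012
gripper_force: 31.9
```

```bash
python3 s.py
```

```text
16.55 [ 0.6295 -0.1057  0.0644] 68.47 F [ 2.01 -0.74  0.6 ] M [-0.201 -0.46   0.311] w 0.011970519994016101 q7 -8.1
```

Call:
{"api": "jog_arm", "payload": {
  "increments": [
    [0, 0, 0, 0.004, 4]
  ]
}}

```text
time: 16.63
eef_pos: [0.6295, -0.1057, 0.0644]
ee_rot: [179.9, -0.0, 68.1]
contact_force: [3.8, -1.3, 0.9]
gripper_width: 0.0117
gripper_force: 32.0
```

```bash
python3 s.py
```

```text
16.6333 [ 0.6295 -0.1057  0.0644] 68.1 F [ 3.79 -1.33  0.93] M [-0.106 -0.507  0.375] w 0.011689070643766786 q7 -8.4
```

Call:
{"api": "jog_arm", "payload": {
  "increments": [
    [0, 0, 0, 0, 4],
    [0, 0, 0, 0, 20],
    [0, 0, 0, 0, 34],
    [0, 0, 0, 0, 34],
    [0, 0, 0, 0, 34],
    [0, 0, -0.1, 0, 34],
    [0, 0, -0.4, 0, 34],
    [0, 0, -0.4, 0, 34],
    [0, 0, -0.5, 0, 34],
    [0, 0, -0.5, 0, 34]
  ]
}}

```text
time: 17.47
eef_pos: [0.6279, -0.1061, 0.2176]
ee_rot: [-179.9, 0.0, 68.0]
contact_force: [1.5, -0.2, -0.4]
gripper_width: 0.0339
gripper_force: 0.0
```

Call:
{"api": "jog_arm", "payload": {
  "increments": [
    [0.3, 0, -0.4, 0, 34],
    [0.3, 0, -0.4, 0, 34],
    [0, 0, -0.3, 0, 34],
    [0, 0, 0, 0, 34],
    [0, 0, 0, 0, 34],
    [0, 0, 0, 0, 34]
  ]
}}

```text
time: 17.97
eef_pos: [0.6458, -0.0621, 0.3034]
ee_rot: [-179.9, 0.0, 68.0]
contact_force: [0.7, 0.6, -0.7]
gripper_width: 0.0338
gripper_force: 0.0
```

```bash
python3 m3.py pics/w5.png; python3 s.py
```

```text
[ 0.64557529 -0.0621119   0.30271814]
rail 8223 z 0.04028782122974506 [652.9  33.3 237.1  61.9  84.3] local x -99.46059547245774 136.4141991504724 y -31.737426352772268 30.72992480699256
bar 153 0.06603573806013402 [633.7 -92.3  22.6  10.4  68.3] loc [-107.08758215   -4.13958444] px 283.67973856209153 209.81699346405227
bed [-174.46451624 -158.22034398] [148.19493661  46.7751539 ]
18.0167 [ 0.6456 -0.0621  0.3027] 68.01 F [ 0.14  0.07 -1.32] M [-0.007  0.008  0.065] w 0.03363526558539024 q7 -15.6
```

View pics/w5.png

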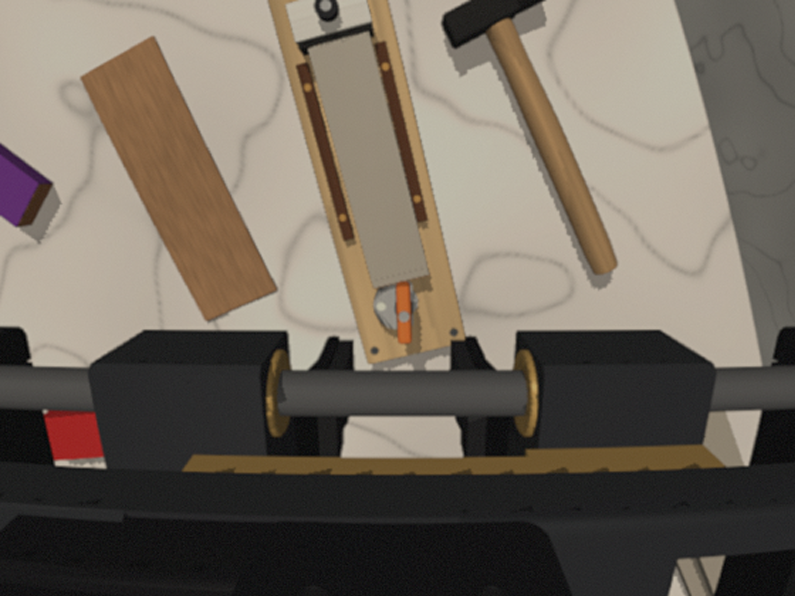

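The rail (raw px ~(258,110)) is parallel in the channel, butted on the rubber at the top. The lobe side of the disc bears on its other end at (282,196), the knob has held its angle, and the gripper is clear.

```bash
python3 -c "
from h import *
print(job.finish_job())"
```

```text
the job is handed in; nothing more can be done
None
```

The rail lies flat in the jig, butted against the rubber-faced block and clamped with the knob at about 1.81 rad; from the turning torque I put the clamp force at 12 to 13 N. The gripper is clear, I touched nothing else, and the job was handed in at about 18 s with no verdict shown.

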